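# Push a clay scrap through the reclaim bin's self-closing flap

### The arm

A 6-joint arm with a two-finger parallel gripper is mounted at the origin on a cart in front of the work surface, level with it; the furniture and walls round the work are solid. World frame = base frame: x ahead of the robot, y to its left, z up, the work surface at z = 0. Lengths are in m, angles in degrees, forces in N, time in s.
With the tool pointing down it reaches from about 0.4 to 0.825 m from the base axis. Payload 7 kg.
Tool frame: the origin (TCP) lies at the very end of the fingers, on their centre line; the grasp point (between the pads) lies 19 mm behind it; x points along the fingers, y is the direction in which the jaws open and shut, and the axes are right-handed (so a half turn about x gives the same grasp; the last joint's range is limited). The gripper opens to 88 mm and grips with 3 to 60 N. Pads are 19 mm wide; open, the fingers measure 130 mm over their backs; the gripper's body (78 mm by 193 mm) begins 47 mm behind the grasp point.
Start: joints at [-56.259, 20.546, 0.682, 0, -70.136, -16.507], TCP at [0.2, -0.645, 0.227] pointing down, gripper open.
Joint ranges: [-176.03, 176.03], [-82.01, 121.73], [-58.28, 71.71], [-173.87, 95.51], [-174.79, -0.11], [-173.66, 173.66]. Speed limits (degrees/s): [136.94, 136.94, 172.46, 180, 180, 180].

### API

Orientations are given as [roll, pitch, yaw] about the fixed x, y, z axes, in that order (R = Rz(yaw) Ry(pitch) Rx(roll)).
In Python, from plant import monitor, eyes, ticket gives the robot as it stands. The module is installed in compiled form; this text tells all that it offers.
- The arm moves only by the shell command python3 -m crank 'ROWS'. ROWS is JSON, a list of rows, each an object with "linear": the shift along the world's x, y, z in units of 60 mm (1.0 is 60 mm), a list of three; "rot": the turn, a rotation vector about the world's x, y, z in units of 5 degrees (1.0 is 5 degrees), a list of three; "hand": the opening, from 0 (shut) to 1 (fully open). In form: [{"linear": [tx, ty, tz], "rot": [ax, ay, az], "hand": hand}, ...]. A call has 1 to 20 rows; each row shifts and turns the pose as measured when the row begins; what a row does not reach is not made up. A row lasts 1/8 s, in which the tool goes at most 62.5 mm and 10.7 degrees, less where a joint would pass 70% of its speed; a pose out of reach is approached as far as the arm can. A call is refused whole if a number of a shift passes 1 or a number of a turn 1, either way. A call with a gripper value outside its range is refused whole. The fingers move at their own pace and stop on an object; the grip force is fixed at half the most. Time passes only in rows, so rows that do not move let the fingers close. It gives the time, the measured TCP pose, the force and the opening at its end, in the units of the state.
- monitor.get_obs(): the state, without advancing time (a new reading comes with each control period).
- eyes.snapshot(name): name is "scene" or "top" or "wrist"; returns a dict with "image" (400x640x3 uint8, red, green, blue), "depth" (400x640 float32, m along the optical axis (not along the pixel's ray), 0 where there is no reading), "K" (3x3 intrinsics, pixels), "camera_from_world" (4x4, takes a point from world to camera coordinates); the wrist camera has in their place "hand_eye" (4x4, takes a point from camera to tool coordinates, whose origin is the TCP and whose axes are the tool frame's). Camera axes: x right, y up, looking along -z (the intrinsics and any distortion apply to the point x, -y, -z); pixel columns grow to the right and rows downward; lengths in m; the calibration is good to about 2 mm. A picture is of the moment at which its call begins: read the wrist's pose just before it.
- ticket.close_job(): hands the job in, once; it reports no verdict.
The state is a dict: "clock": time; "joint_pos": joint angles; "qvel": joint speeds; "tau": joint torques, N m; "tool_pos": TCP position; "orientation": TCP orientation; "force": force on the tool from outside, world axes, zero at the start; "moment": the same for the moment, N m; "opening": finger opening in m.
Only numpy, scipy, OpenCV 4.12 (cv2) and the standard library are available. Lean on these libraries where they do the work, as an engineer would, in place of code of your own. Each camera call takes 0.05 s, during which the arm holds its last target.

### The job

Get the dry clay twist that lies on the reclaim bin's metal deck into the bin without picking it up: push the blue tab forward with one finger so that the self-closing flap swings down, and while you hold it open push the twist forward over the edge with the other finger. The twist must not go onto the flap while it is still shut; afterwards let the flap swing fully shut again, and leave the stamp, the cutter and the pinch pot where they stand.

Things in the scene. Friction and masses are not known exactly. Their poses are not given: they have to be found in the camera images.
- reclaim_bin: Fixed plywood box with a flat metal deck, 244 mm long (x), 194 wide (y), deck surface 140 mm above the table. Origin: on the table, under the middle of the near edge of the slot in the deck; x ahead across the slot, y left, z up. Near deck: x -114 to 0 mm; slot: x 0 to 106, y -65 to 65 mm. Hollow inside, its floor 11 mm above the table. It may stand turned by up to 0.3 rad.
- flap (a joint): Angle of the blue flap (100 x 124 mm, flush with the deck) that fills the slot: 0 shut, at most 1.1 rad, far edge down in the bin. Hinge: along the bin's y at x = 3 mm, 25 mm below the deck surface; a spring shuts it (0.05 Nm at first, 0.14 Nm open). A fingertip 6 mm above the deck that pushes the tab (see tab_top) on toward +x by 16, 32, 52 mm opens it by 0.45, 0.8, 1.03 rad, with 2 to 5 N.
- tab_top (a point): Middle of the top edge of the plain blue upright tab on the flap's near edge; it turns with the flap and is pushed toward the bin's +x. 36 mm wide (y), 5 mm thick, top 53 mm above the deck. Flap shut: the tab stands at x = 2 to 7 mm, y = 22 to 58 mm of the bin, at the left of the slot's near edge; the rest of that edge is open for the twist.
- clay_twist: Hard dry grey-brown twist of clay, 19 x 51 x 14 mm, 25 g, loose. Origin: centre of its underside; its own x is across (19 mm), y along it (51 mm), z up. At the start it lies on the near deck, its length roughly across the bin, to the right of the tab's line.
- stamp: White plaster stamp, 31 mm wide, 53 mm high, standing on the table left of the bin, loose; leave alone. Origin: centre of its underside.
- cutter: Tin clay cutter, 46 x 70 x 26 mm, on the table right of the bin, loose; leave alone. Origin: centre of its underside.
- pinch_pot: Brown clay cup, 72 mm wide, 64 mm high, on the table left of the bin, loose; leave alone. Origin: centre of its underside.
There are look-alikes about, which are no part of the job. Leave any white look-alike of the clay_twist alone.

How it is judged:
By the outcome, as a careful person would: the job done as asked, in the order asked, and still so for the second after the job is handed in, with the robot touching nothing.
It also fails if it takes over 45 s, if anything falls off the work surface, if the arm or the gripper's body presses on something with over 40 N, if the wrist force passes 120 N, or if a joint passes its speed limit or range.

## Working session

There is one attempt and no reset: what is moved stays moved. The work goes in short steps, Python scripts to look and compute and a shell command to move; the robot and the scene stay as the last step left them, time stands still between calls to the robot, and variables do not carry over. Pictures are saved under pics/ and viewed, and the job is handed in when it is done.

```bash
mkdir -p pics
cat > h.py <<'E'
import numpy as np,cv2
from plant import monitor,eyes,ticket
def snap(n,f):
    s=eyes.snapshot(n); cv2.imwrite('pics/'+f,s['image'][:,:,::-1]); np.savez('pics/'+f[:-4]+'.npz',**{k:v for k,v in s.items()}); return s
def pts(s):
    d=s['depth'];K=s['K'];v,u=np.mgrid[:400,:640]
    x=(u-K[0,2])/K[0,0]*d;y=-(v-K[1,2])/K[1,1]*d
    P=np.stack([x,y,-d,np.ones_like(d)],-1)
    return (P@np.linalg.inv(s['camera_from_world']).T)[...,:3]
E
python3 - <<'E'
from h import *
o=monitor.get_obs();print(o)
for n in('top','scene'):
    s=snap(n,n+'0.png');print(s.keys(),s['K'],s['camera_from_world'])
E
```

```text
{'clock': 0.0, 'joint_pos': array([-5.62594323e+01,  2.05890403e+01,  6.32594534e-01, -2.09120070e-02,
       -7.01377933e+01, -1.65059952e+01]), 'qvel': array([-0.03934347, -0.02193159,  0.01866968,  0.03013942, -0.12143807,
       -0.05865665]), 'tau': array([ 7.56708178e-04, -5.82724249e+01,  2.93054527e+01,  6.99665576e+00,
        7.05490995e-03, -1.89223783e-04]), 'tool_pos': array([ 0.19980017, -0.64421098,  0.22563829]), 'orientation': array([ 94.72436455,  89.90373158, 111.95181578]), 'force': array([-0.19181444, -0.28197325,  0.53256205]), 'moment': array([-0.04970782, -0.01479997, -0.05495568]), 'opening': 0.08775909943572278}
dict_keys(['image', 'depth', 'K', 'camera_from_world']) [[413.99072032   0.         318.95927618]
 [  0.         413.99072032 203.08911065]
 [  0.           0.           1.        ]] [[ 0.01612777 -0.99952593  0.02622621  0.09170787]
 [ 0.98582895  0.02027612  0.16652374 -0.5397455 ]
 [-0.16697656  0.0231689   0.98568861 -1.25803801]
 [ 0.          0.          0.          1.        ]]
dict_keys(['image', 'depth', 'K', 'camera_from_world']) [[475.39423025   0.         319.74731293]
 [  0.         475.39423025 194.13452199]
 [  0.           0.           1.        ]] [[-0.47372435 -0.88057371 -0.01323536  0.36539556]
 [ 0.54282125 -0.30379132  0.78297888 -0.3661196 ]
 [-0.69349141  0.36373173  0.62190747 -0.89659705]
 [ 0.          0.          0.          1.        ]]
```

View pics/top0.png

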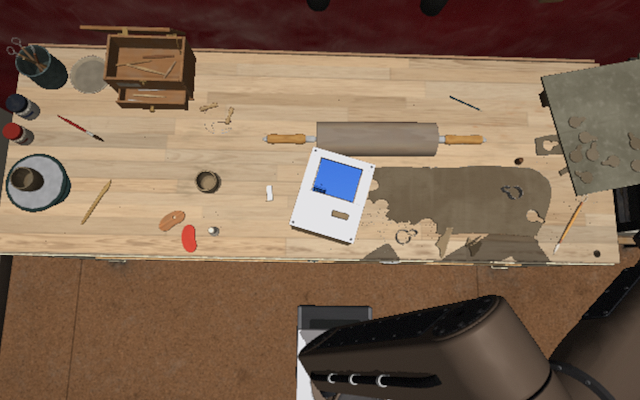

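View pics/scene0.png

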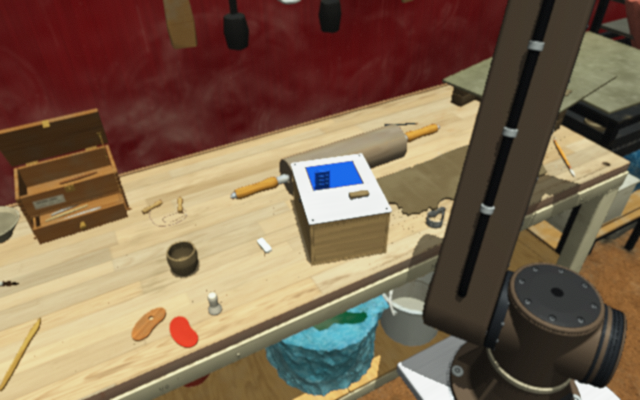

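The top view shows the white deck with the blue flap around (338,180), the tab near (319,188) and the twist at (340,215). The white look-alike is on the table at (269,193). Next I measure them.

```bash
cat > m.py <<'E'
from h import *
def ray(s,uv,z):
    M=np.linalg.inv(s['camera_from_world']);K=s['K']
    uv=np.atleast_2d(uv).astype(float)
    d=np.c_[(uv[:,0]-K[0,2])/K[0,0],-(uv[:,1]-K[1,2])/K[1,1],-np.ones(len(uv))]@M[:3,:3].T
    o=M[:3,3];return o+d*((z-o[2])/d[:,2])[:,None]
def load(f): return dict(np.load('pics/'+f+'.npz'))
E
python3 - <<'E'
from m import *
s=load('top0');im=s['image'];P=pts(s)
z=P[...,2]
m=((z>.125)&(z<.155)&(np.abs(P[...,0]-.6)<.25)&(np.abs(P[...,1])<.25)).astype(np.uint8)
n,l,st,c=cv2.connectedComponentsWithStats(m);i=1+st[1:,4].argmax();print(st[i],c[i])
cs,_=cv2.findContours((l==i).astype(np.uint8),0,1);
w=ray(s,cs[0][:,0,:],.14)[:,:2]; r=cv2.minAreaRect((w*1000).astype(np.float32));print('deck',r)
print(np.median(z[l==i]))
hsv=cv2.cvtColor(im,cv2.COLOR_RGB2HSV)
b=((hsv[...,0]>100)&(hsv[...,0]<125)&(hsv[...,1]>130)&(hsv[...,2]>120)).astype(np.uint8)
n,l2,st,c=cv2.connectedComponentsWithStats(b);j=1+st[1:,4].argmax();print('blue',st[j],c[j])
cs,_=cv2.findContours((l2==j).astype(np.uint8),0,1);w=ray(s,cs[0][:,0,:],.14)[:,:2];r2=cv2.minAreaRect((w*1000).astype(np.float32));print(r2,cv2.boxPoints(r2))
t=(hsv[...,2]<170)&(hsv[...,0]<30)
t[:205]=0;t[226:]=0;t[:,:325]=0;t[:,355:]=0
w=ray(s,np.argwhere(t)[:,::-1],.150)[:,:2];print('twist',t.sum(),cv2.minAreaRect((w*1000).astype(np.float32)),w.mean(0))
for f in('top0','scene0'):
    q=load(f)['image'];
    a=q[140:250,280:390] if f=='top0' else q[140:270,280:400]
    cv2.imwrite('pics/c_'+f+'.png',cv2.resize(a[:,:,::-1],None,fx=5,fy=4.5,interpolation=2))
E
```

```text
[ 289  147   86   97 5202] [331.88062284 195.51153403]
deck ((548.9134521484375, 66.1230239868164), (193.6855010986328, 243.385986328125), 74.2342758178711)
0.13866612923159227
blue [ 314  158   48   44 1341] [337.46681581 179.10663684]
((594.244140625, 52.796241760253906), (122.6701431274414, 101.27925109863281), 73.52316284179688) [[528.2878     8.342728]
 [625.4079   -20.382874]
 [660.2005    97.249756]
 [563.0804   125.97536 ]]
twist 105 ((487.4146423339844, 44.32555389404297), (48.89534378051758, 17.865297317504883), 75.71165466308594) [0.48740312 0.04433243]
```

View pics/c_top0.png

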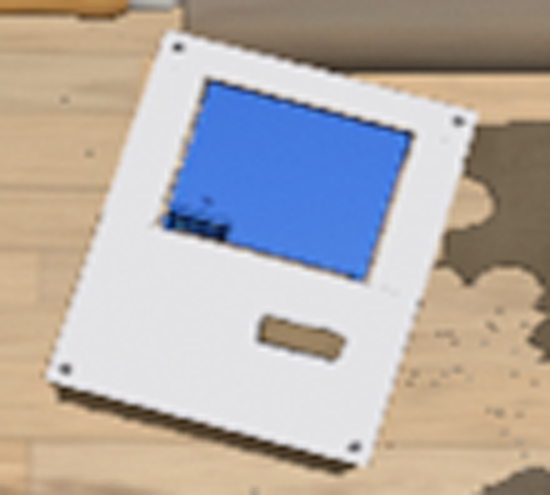

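View pics/c_scene0.png

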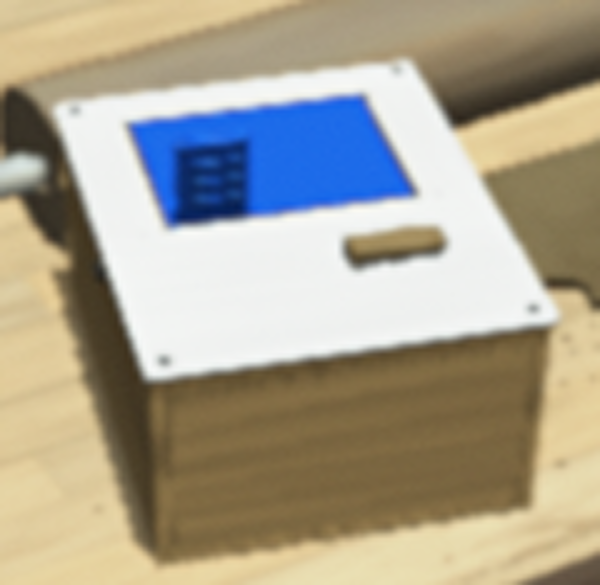

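```bash
cat >> m.py <<'E'
from scipy.spatial.transform import Rotation as Ro
Y=np.deg2rad(-16.0);O=np.array([.542,.068])
C=np.array([[np.cos(Y),-np.sin(Y)],[np.sin(Y),np.cos(Y)]])
def b2w(p): return O+C@np.array(p)
def w2b(p): return (np.asarray(p)-O)@C
def st():
    o=monitor.get_obs();R=Ro.from_euler('xyz',o['orientation'],degrees=True).as_matrix()
    y=R[:,1]; a=np.degrees(np.arctan2(-y[0],y[1]))
    print('t %.2f'%o['clock'],'tcp',o['tool_pos'].round(4),'bin mm',(w2b(o['tool_pos'][:2])*1000).round(1),'toolx',R[:,0].round(3),'jaw yaw vs +y',a.round(2),'mod180 rel bin',((a+16+90)%180-90).round(2),'F',o['force'].round(1),'open',round(o['opening'],4),'j6',o['joint_pos'][5].round(1))
    return o,R
E
python3 - <<'E'
from m import *
st()
print('twist',w2b([.4874,.0443]))
# nudge: phi=0
print('nudge start',b2w([-.046,-.087+.0545]))
E
```

```text
t 0.10 tcp [ 0.1998 -0.6443  0.2257] bin mm [-132.6 -779. ] toolx [-0.001  0.001 -1.   ] jaw yaw vs +y 17.23 mod180 rel bin 33.23 F [-0.7  0.3 -0.6] open 0.0876 j6 -16.5
twist [-0.04595228 -0.0378317 ]
nudge start [0.48882375 0.04943831]
```

```bash
python3 -m crank '[{"linear":[0.2,0.5,0.3],"rot":[0,0,-0.3],"hand":1},{"linear":[0.35,0.85,0.1],"rot":[0,0,-0.5],"hand":1},{"linear":[0.35,0.85,0],"rot":[0,0,-0.5],"hand":1},{"linear":[0.35,0.85,0],"rot":[0,0,-0.5],"hand":1},{"linear":[0.35,0.85,0],"rot":[0,0,-0.5],"hand":1},{"linear":[0.35,0.85,0],"rot":[0,0,-0.5],"hand":1},{"linear":[0.35,0.85,0],"rot":[0,0,-0.5],"hand":1},{"linear":[0.35,0.85,0],"rot":[0,0,-0.5],"hand":1},{"linear":[0.35,0.85,0],"rot":[0,0,-0.5],"hand":1},{"linear":[0.35,0.85,0],"rot":[0,0,-0.5],"hand":1},{"linear":[0.35,0.85,0],"rot":[0,0,-0.5],"hand":1},{"linear":[0.35,0.85,0],"rot":[0,0,-0.5],"hand":1},{"linear":[0,0,0],"rot":[0,0,0],"hand":1}]'; python3 -c "
from m import *
o,R=st();print((b2w([-.046,-.0325])-o['tool_pos'][:2])/.06)
s=snap('wrist','w1.png');snap('top','top1.png')"
```

```text
clock: 1.72
tool_pos: [0.4445, -0.0329, 0.2455]
orientation: [96.5, 89.5, 83.6]
force: [-0.3, 0.7, -1.0]
opening: 0.0874
t 1.73 tcp [ 0.4445 -0.0329  0.2455] bin mm [ -65.9 -123.9] toolx [ 0.001  0.009 -1.   ] jaw yaw vs +y -12.87 mod180 rel bin 3.13 F [-0.3  0.7 -1. ] open 0.0874 j6 -123.5
[0.73794691 1.37286986]
```

View pics/w1.png

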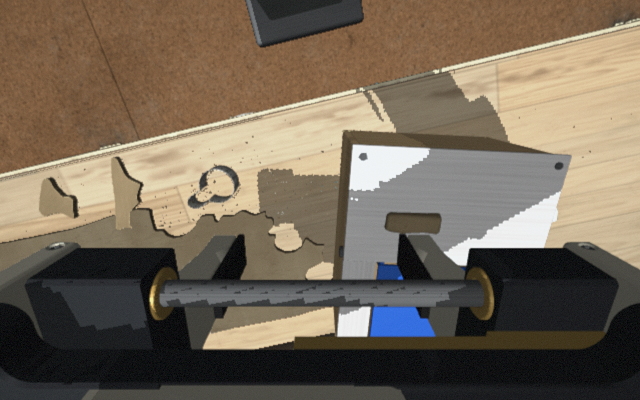

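```bash
python3 -c "
from m import *
o,R=st();print(o['joint_pos'].round(1))
s=dict(np.load('pics/w1.npz'));print(s['hand_eye'].round(3),s['K'])"
```

```text
t 1.82 tcp [ 0.4434 -0.0353  0.2455] bin mm [ -66.3 -126.4] toolx [ 0.     0.008 -1.   ] jaw yaw vs +y -12.96 mod180 rel bin 3.04 F [-1.   0.2 -0.3] open 0.0876 j6 -123.4
[  20.6   -2.6  -24.8   -0.5  -67.7 -123.4]
[[-0.002  0.311 -0.95  -0.158]
 [ 1.     0.    -0.002 -0.001]
 [-0.001 -0.95  -0.311 -0.085]
 [ 0.     0.     0.     1.   ]] [[305.75961803   0.         321.32796995]
 [  0.         305.75961803 194.17623923]
 [  0.           0.           1.        ]]
```

```bash
python3 -m crank '[{"linear":[0.3,0.5,0],"rot":[0,0,-0.3],"hand":1},{"linear":[0.3,0.5,0],"rot":[0,0,-0.3],"hand":1},{"linear":[0.16,0.4,0],"rot":[0,0,0],"hand":1},{"linear":[0,0,0],"rot":[0,0,0],"hand":1}]'; python3 -c "
from m import *
o,R=st();print((b2w([-.046,-.0325])-o['tool_pos'][:2])/.06)"
```

```text
clock: 2.33
tool_pos: [0.4885, 0.0458, 0.2452]
orientation: [107.7, 89.5, 91.3]
force: [-0.9, 0.1, 0.0]
opening: 0.0878
t 2.33 tcp [0.4885 0.0458 0.2452] bin mm [-45.3 -36.1] toolx [-0.     0.008 -1.   ] jaw yaw vs +y -16.4 mod180 rel bin -0.4 F [-0.9  0.1  0. ] open 0.0878 j6 -134.3
[0.00524086 0.06045002]
```

```bash
python3 -m crank '[{"linear":[0,0,-0.6],"rot":[0,0,0],"hand":1},{"linear":[0,0,-0.6],"rot":[0,0,0],"hand":1},{"linear":[0,0,-0.2],"rot":[0,0,0],"hand":1},{"linear":[0,0,0],"rot":[0,0,0],"hand":1}]'; python3 -c "
from m import *
o,R=st()
snap('scene','s2.png')"
```

```text
clock: 2.82
tool_pos: [0.4877, 0.0406, 0.1606]
orientation: [97.1, 89.5, 80.5]
force: [-0.3, 0.1, 0.7]
opening: 0.0874
t 2.83 tcp [0.4877 0.0406 0.1606] bin mm [-44.7 -41.3] toolx [ 0.001  0.008 -1.   ] jaw yaw vs +y -16.65 mod180 rel bin -0.65 F [-0.3  0.1  0.7] open 0.0874 j6 -133.9
```

View pics/s2.png

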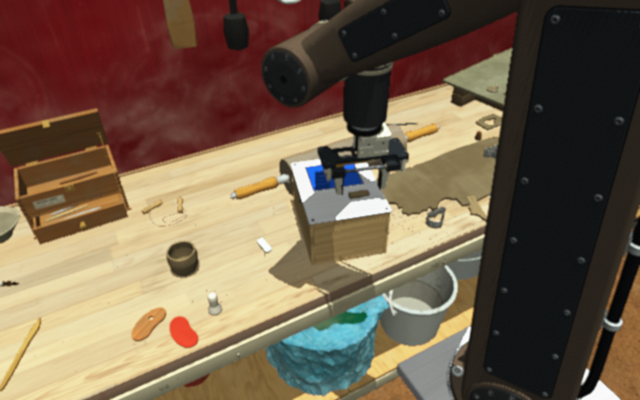

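```bash
python3 -m crank '[{"linear":[0,0.02,-0.22],"rot":[0,0,0],"hand":1},{"linear":[0,0.02,-0.04],"rot":[0,0,0],"hand":1},{"linear":[0.04,0.15,0],"rot":[0,0,0],"hand":1},{"linear":[0.04,0.15,0],"rot":[0,0,0],"hand":1},{"linear":[0.02,0.1,0],"rot":[0,0,0],"hand":1}]'; python3 -c "
from m import *
o,R=st()
"
```

```text
clock: 3.5
tool_pos: [0.4961, 0.0694, 0.1474]
orientation: [72.4, 89.3, 55.8]
force: [0.2, 0.9, -0.0]
opening: 0.0877
t 3.50 tcp [0.4961 0.0694 0.1474] bin mm [-44.5 -11.3] toolx [ 0.007  0.01  -1.   ] jaw yaw vs +y -16.64 mod180 rel bin -0.64 F [ 0.2  0.9 -0. ] open 0.0877 j6 -136.7
```

```bash
python3 -m crank '[{"linear":[-0.02,-0.1,0],"rot":[0,0,0],"hand":1},{"linear":[0,0.02,0.8],"rot":[0,0,0.5],"hand":1},{"linear":[0,0.02,0.9],"rot":[0,0,1],"hand":1},{"linear":[-0.5,0,0],"rot":[0,0,1],"hand":0.8},{"linear":[-0.5,0,0],"rot":[0,0,1],"hand":0.8},{"linear":[0,0,0],"rot":[0,0,1],"hand":0.8},{"linear":[0,0,0],"rot":[0,0,1],"hand":0.8},{"linear":[0,0,0],"rot":[0,0,1],"hand":0.8},{"linear":[0,0,0],"rot":[0,0,1],"hand":0.8},{"linear":[0,0,0],"rot":[0,0,1],"hand":0.8},{"linear":[0,0,0],"rot":[0,0,1],"hand":0.8},{"linear":[0,0,0],"rot":[0,0,1],"hand":0.8},{"linear":[0,0,0],"rot":[0,0,1],"hand":0.8},{"linear":[0,0,0],"rot":[0,0,1],"hand":0.8},{"linear":[0,0,0],"rot":[0,0,1],"hand":0.8},{"linear":[0,0,0],"rot":[0,0,1],"hand":0.8},{"linear":[0,0,0],"rot":[0,0,1],"hand":0.8}]'; python3 -c "
from m import *
o,R=st()
s=snap('scene','s3.png');snap('top','t3.png')
cv2.imwrite('pics/c3.png',cv2.resize(s['image'][140:270,280:400,::-1],None,fx=5,fy=4.5,interpolation=2))"
```

```text
clock: 5.62
tool_pos: [0.429, 0.0602, 0.2532]
orientation: [64.8, 89.3, 128.2]
force: [0.3, 1.4, -1.0]
opening: 0.0698
t 5.62 tcp [0.429  0.0602 0.2532] bin mm [-106.5  -38.7] toolx [-0.008  0.01  -1.   ] jaw yaw vs +y 63.46 mod180 rel bin 79.46 F [ 0.3  1.4 -1. ] open 0.0698 j6 -59.8
```

View pics/c3.png

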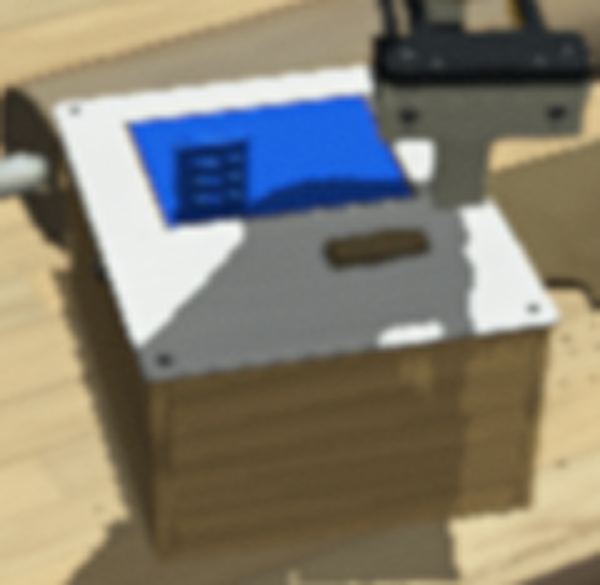

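View pics/t3.png

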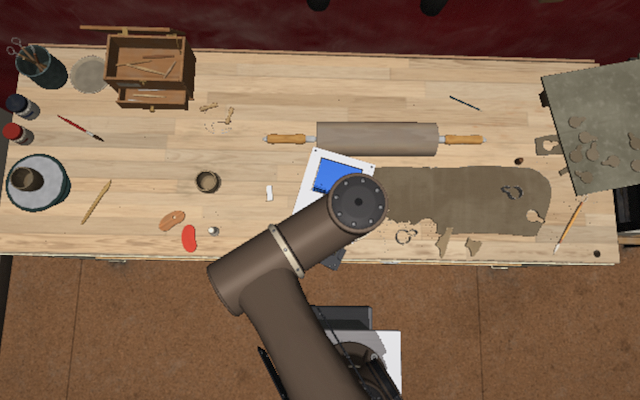

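Run:
```python
from m import *
for f in('scene0','s3'):
    s=load(f);im=s['image'];hsv=cv2.cvtColor(im,cv2.COLOR_RGB2HSV)
    t=((hsv[...,0]<30)&(hsv[...,1]>60)&(hsv[...,2]<190)).astype(np.uint8)
    t[:184]=0;t[202:]=0;t[:,:338]=0;t[:,372:]=0
    n,l,sst,c=cv2.connectedComponentsWithStats(t);i=1+sst[1:,4].argmax()
    w=w2b(ray(s,np.argwhere(l==i)[:,::-1],.147)[:,:2])*1000
    print(f,sst[i],w.mean(0),w.min(0),w.max(0),cv2.minAreaRect(w.astype(np.float32)))
s=load('scene0');P=pts(s);h=w=0
q=P[168:190,312:332].reshape(-1,3);b=w2b(q[:,:2])*1000
print(np.c_[b,q[:,2]*1000][::9].round(0)[:60])
```

```text
scene0 [349 191  20   7  95] [-44.45202237 -36.32772118] [-53.86912319 -59.3038741 ] [-34.389165   -13.74135401] ((-44.09800720214844, -36.56467056274414), (45.52024459838867, 19.48497772216797), 89.52189636230469)
s3 [346 191  19   8  98] [-44.74324439 -27.11439709] [-54.80178115 -51.1554238 ] [-34.389165    -4.58472488] ((-44.780426025390625, -27.85964584350586), (20.01054573059082, 46.806331634521484), 1.7102500200271606)
[[  93.   48.  141.]
 [  91.   25.  139.]
 [  82.    3.  141.]
 [  88.   31.  138.]
 [  82.    8.  139.]
 [  86.   37.  138.]
 [   4.   31.  194.]
 [  77.   44.  142.]
 [   4.   36.  192.]
 [  77.   49.  140.]
 [   5.   41.  189.]
 [  67.    4.  139.]
 [   3.   46.  188.]
 [   6.   24.  183.]
 [   1.   51.  188.]
 [  -1.   30.  185.]
 [   1.   56.  185.]
 [   3.   34.  180.]
 [  60.   50.  139.]
 [-890.  232.  849.]
 [  56.   56.  140.]
 [   3.   44.  176.]
 [  49.   11.  138.]
 [   2.   49.  174.]
 [   5.   26.  169.]
 [   5.   53.  171.]
 [   4.   31.  167.]
 [   4.   58.  169.]
 [   1.   37.  167.]
 [  39.   57.  140.]
 [   4.   41.  163.]
 [  28.   13.  140.]
 [   3.   46.  162.]
 [   6.   24.  155.]
 [   2.   52.  160.]
 [   2.   29.  156.]
 [   3.   56.  157.]
 [   3.   34.  153.]
 [  23.   57.  139.]
 [   1.   40.  153.]
 [  18.   63.  141.]
 [   2.   44.  150.]
 [   9.   20.  141.]
 [   2.   49.  148.]
 [   2.   27.  144.]
 [   2.   54.  145.]
 [   3.   32.  141.]
 [   3.   59.  143.]
 [   4.   37.  138.]]
```

```bash
python3 -m crank '[{"linear":[0.08,0.05,0],"rot":[0,0,1],"hand":0.8},{"linear":[0.08,0.05,0],"rot":[0,0,1],"hand":0.8},{"linear":[0.08,0.05,0],"rot":[0,0,1],"hand":0.8},{"linear":[0.08,0.05,0],"rot":[0,0,1],"hand":0.8},{"linear":[0.08,0.05,0],"rot":[0,0,1],"hand":0.8},{"linear":[0.08,0.05,0],"rot":[0,0,1],"hand":0.8},{"linear":[0.08,0.05,0],"rot":[0,0,1],"hand":0.8},{"linear":[0.08,0.05,0],"rot":[0,0,1],"hand":0.8},{"linear":[0.08,0.05,0],"rot":[0,0,1],"hand":0.8},{"linear":[0.08,0.05,0],"rot":[0,0,1],"hand":0.8},{"linear":[0.08,0.05,0],"rot":[0,0,1],"hand":0.8},{"linear":[0,0.0,0],"rot":[0,0,1],"hand":0.8},{"linear":[0,0,0],"rot":[0,0,0],"hand":0.8}]'; python3 -c "
from m import *
o,R=st()
print((b2w([-.062,.0044])-o['tool_pos'][:2])/.06)"
```

```text
clock: 7.35
tool_pos: [0.4817, 0.0911, 0.253]
orientation: [64.9, 89.2, -171.7]
force: [-0.4, -0.4, -0.5]
opening: 0.0703
t 7.35 tcp [0.4817 0.0911 0.253 ] bin mm [-64.4   5.6] toolx [-0.014 -0.002 -1.   ] jaw yaw vs +y 123.43 mod180 rel bin -40.57 F [-0.4 -0.4 -0.5] open 0.0703 j6 0.1
[ 0.03221346 -0.03040297]
```

```bash
python3 -m crank '[{"linear":[0,0,-0.7],"rot":[0,0,0],"hand":0.8},{"linear":[0,0,-0.6],"rot":[0,0,0],"hand":0.8},{"linear":[0,0,-0.4],"rot":[0,0,0],"hand":0.8},{"linear":[0,0,0],"rot":[0,0,0],"hand":0.8}]'; python3 -c "
from m import *
o,R=st()
print((b2w([-.062,.0044])-o['tool_pos'][:2])/.06)"
```

```text
clock: 7.85
tool_pos: [0.4818, 0.0906, 0.1494]
orientation: [61.5, 89.3, -175.9]
force: [-0.2, 0.9, 0.7]
opening: 0.0702
t 7.85 tcp [0.4818 0.0906 0.1494] bin mm [-64.1   5.1] toolx [-0.011 -0.001 -1.   ] jaw yaw vs +y 122.61 mod180 rel bin -41.39 F [-0.2  0.9  0.7] open 0.0702 j6 -0.6
[ 0.03096213 -0.02160314]
```

```bash
python3 -m crank '[{"linear":[0,0,-0.05],"rot":[0,0,0.1],"hand":0.8},{"linear":[0.14,-0.04,0],"rot":[0,0,0],"hand":0.8},{"linear":[0.14,-0.04,0],"rot":[0,0,0],"hand":0.8},{"linear":[0.12,-0.035,0],"rot":[0,0,0],"hand":0.8},{"linear":[0.1,-0.03,0],"rot":[0,0,0],"hand":0.8}]'; python3 -c "
from m import *
o,R=st()
s=snap('scene','s4.png');snap('wrist','w4.png')
cv2.imwrite('pics/c4.png',cv2.resize(s['image'][140:270,280:400,::-1],None,fx=5,fy=4.5,interpolation=2))"
```

```text
clock: 8.48
tool_pos: [0.5153, 0.0822, 0.1497]
orientation: [45.8, 89.6, 168.8]
force: [-1.6, 1.2, -0.8]
opening: 0.0702
t 8.47 tcp [0.5153 0.0822 0.1497] bin mm [-29.6   6.3] toolx [-0.007  0.001 -1.   ] jaw yaw vs +y 123.02 mod180 rel bin -40.98 F [-1.6  1.2 -0.8] open 0.0702 j6 2.8
```

View pics/c4.png

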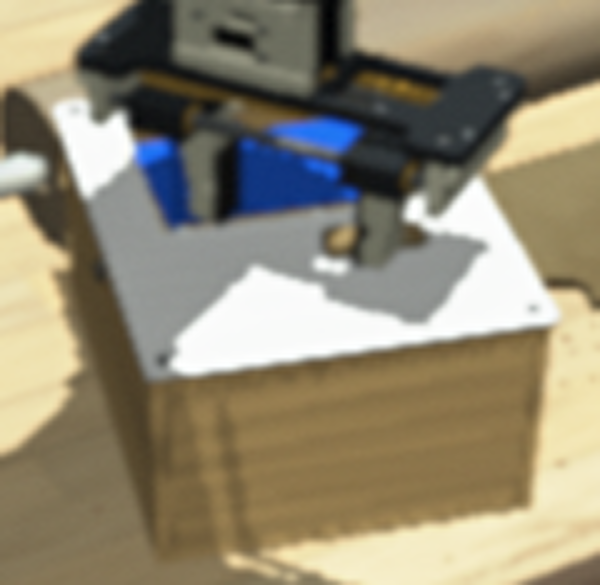

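View pics/w4.png

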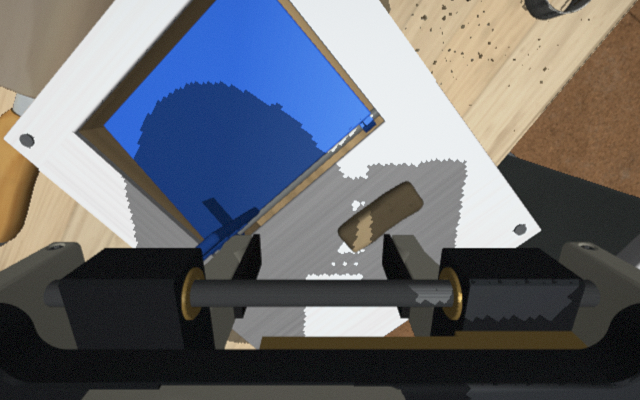

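```bash
cat >> m.py <<'E'
def wristw(s,o,R):
    H=s['hand_eye'];T=np.eye(4);T[:3,:3]=R;T[:3,3]=o['tool_pos'];s['camera_from_world']=np.linalg.inv(T@H);return s
def twist(s,o,R,z=.152,box=(150,260,300,460)):
    s=wristw(s,o,R);hsv=cv2.cvtColor(s['image'],cv2.COLOR_RGB2HSV);P=pts(s)
    a,b,c,d=box;t=((hsv[...,0]<30)&(hsv[...,1]>50)).astype(np.uint8);k=np.zeros_like(t);k[a:b,c:d]=1;t*=k
    n,l,sst,cc=cv2.connectedComponentsWithStats(t);i=1+sst[1:,4].argmax()
    w=w2b(ray(s,np.argwhere(l==i)[:,::-1],z)[:,:2])*1000;q=P[l==i]
    r=cv2.minAreaRect(w.astype(np.float32));print('twist',sst[i],'z',np.median(q[:,2]),'rect',r,'box',cv2.boxPoints(r).round(0).tolist())
    D=o['opening']+.021
    for sg in(-1,1):
        p=np.append(o['tool_pos']+sg*R[:,1]*D/2,1);c=s['camera_from_world']@p
        print('finger ctr bin',(w2b(p[:2])*1000).round(1),'px',s['K'][0,0]*c[0]/-c[2]+s['K'][0,2],s['K'][1,1]*c[1]/c[2]+s['K'][1,2])
E
python3 -c "
from m import *
o,R=st();s=load('w4');twist(s,o,R)"
```

```text
t 8.57 tcp [0.5154 0.0821 0.1496] bin mm [-29.4   6.2] toolx [-0.007  0.001 -1.   ] jaw yaw vs +y 123.01 mod180 rel bin -40.99 F [-1.6  0.9  0.2] open 0.0703 j6 2.8
twist [ 338  182   85   70 2668] z 0.15259570825746918 rect ((-35.0209846496582, -32.18839645385742), (47.950767517089844, 19.356380462646484), 88.10073852539062) box [[-45.0, -56.0], [-26.0, -56.0], [-25.0, -9.0], [-44.0, -8.0]]
finger ctr bin [ 0.5 40.7] px 241.43200644306845 248.7325789983149
finger ctr bin [-59.4 -28.2] px 398.9038889823361 248.88928463635827
```

```bash
python3 -m crank '[{"linear":[-0.06,-0.07,-0.05],"rot":[0,0,0],"hand":0.8},{"linear":[0.1,-0.03,-0.04],"rot":[0,0,0],"hand":0.8},{"linear":[0.12,-0.035,0],"rot":[0,0,0],"hand":0.8},{"linear":[0.12,-0.035,0],"rot":[0,0,0],"hand":0.8}]'; python3 -c "
from m import *
o,R=st()
s=snap('wrist','w5.png');twist(s,o,R)"
```

```text
clock: 9.07
tool_pos: [0.5314, 0.0711, 0.1435]
orientation: [52.8, 89.5, 175.8]
force: [-3.8, 1.1, 1.2]
opening: 0.0704
t 9.07 tcp [0.5314 0.0711 0.1435] bin mm [-11.   0.] toolx [-0.009  0.001 -1.   ] jaw yaw vs +y 123.04 mod180 rel bin -40.96 F [-3.8  1.1  1.2] open 0.0704 j6 4.9
twist [ 332  189   81   71 2721] z 0.15257923848079077 rect ((-16.375680923461914, -31.256134033203125), (19.13241958618164, 48.6137580871582), 7.466310501098633) box [[-29.0, -8.0], [-23.0, -57.0], [-4.0, -54.0], [-10.0, -6.0]]
finger ctr bin [18.9 34.5] px 241.35599658413372 248.73290059153774
finger ctr bin [-41.  -34.5] px 398.9753951784958 248.89045418935692
```

View pics/w5.png

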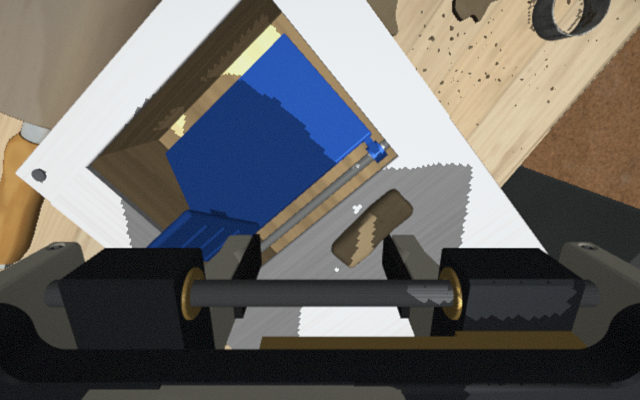

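```bash
python3 -m crank '[{"linear":[-0.02,0.06,0.04],"rot":[0,0,0],"hand":0.8},{"linear":[0.14,-0.03,0],"rot":[0,0,0],"hand":0.8},{"linear":[0.14,-0.03,0],"rot":[0,0,0],"hand":0.8}]'; python3 -c "
from m import *
o,R=st()
s=snap('wrist','w6.png');twist(s,o,R)"
```

```text
clock: 9.5
tool_pos: [0.5483, 0.0709, 0.1462]
orientation: [56.5, 89.5, 179.6]
force: [-2.2, -0.0, 0.5]
opening: 0.0699
t 9.50 tcp [0.5483 0.0709 0.1462] bin mm [5.3 4.5] toolx [-0.009  0.    -1.   ] jaw yaw vs +y 123.04 mod180 rel bin -40.96 F [-2.2 -0.   0.5] open 0.0699 j6 5.7
twist [ 300  161  120   99 4307] z 0.15158814883499655 rect ((1.939835548400879, -25.212711334228516), (26.889385223388672, 80.8273696899414), 0.4339997172355652) box [[-12.0, 15.0], [-11.0, -66.0], [16.0, -66.0], [15.0, 15.0]]
finger ctr bin [35.1 38.9] px 241.78088429027048 248.7341663086207
finger ctr bin [-24.5 -29.8] px 398.55003948071646 248.89087391907069
```

View pics/w6.png

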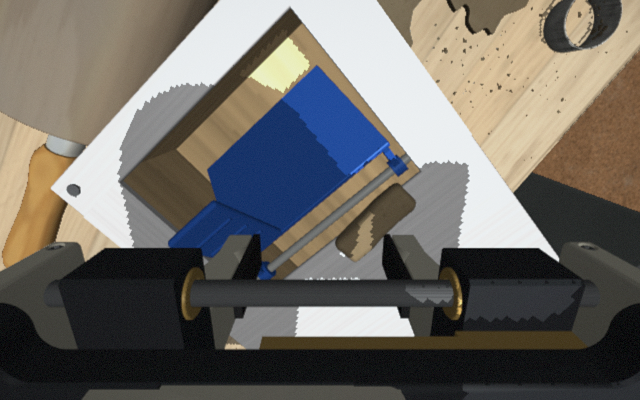

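```bash
python3 -m crank '[{"linear":[0.09,-0.04,0],"rot":[0,0,1],"hand":0.8},{"linear":[0.09,-0.04,0],"rot":[0,0,1],"hand":0.8},{"linear":[0.05,-0.03,0],"rot":[0,0,1],"hand":0.8},{"linear":[0.06,-0.02,0],"rot":[0,0,1],"hand":0.8}]'; python3 -c "
from m import *
o,R=st()
s=snap('wrist','w7.png');twist(s,o,R)"
```

```text
clock: 10.05
tool_pos: [0.5692, 0.0621, 0.1469]
orientation: [69.1, 89.6, -147.2]
force: [-1.7, -0.9, 1.0]
opening: 0.07
t 10.05 tcp [0.5692 0.0621 0.1469] bin mm [27.8  1.8] toolx [-0.006 -0.004 -1.   ] jaw yaw vs +y 143.62 mod180 rel bin -20.38 F [-1.7 -0.9  1. ] open 0.07 j6 27.7
twist [ 300  211  110   49 1408] z 0.01163026264026909 rect ((31.14851188659668, -19.01312255859375), (7.529318809509277, 65.77335357666016), 0.3866177797317505) box [[27.0, 14.0], [28.0, -52.0], [35.0, -52.0], [35.0, 14.0]]
finger ctr bin [43.6 44.5] px 241.51449197747195 248.37274697544044
finger ctr bin [ 11.9 -40.8] px 398.56269556609254 248.57096000043498
```

View pics/w7.png

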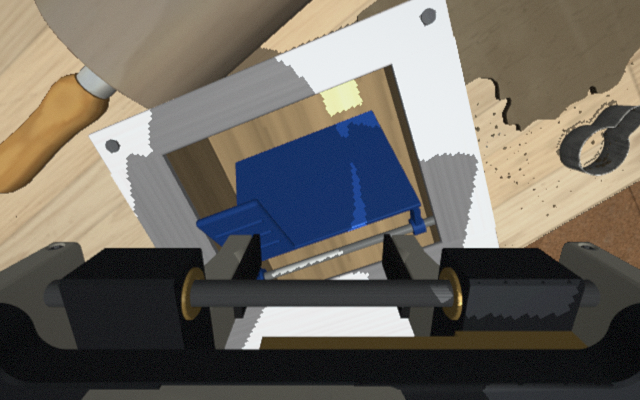

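```bash
python3 -c "
from m import *
s=snap('scene','s7.png')
a=cv2.resize(s['image'][140:270,280:400,::-1],None,fx=5,fy=4.5,interpolation=2)
cv2.imwrite('pics/c7.png',a)
w=load('w7')['image'][100:300,190:450,::-1]
w=cv2.convertScaleAbs(w,alpha=1.8,beta=20)
cv2.imwrite('pics/w7c.png',cv2.resize(w,None,fx=3,fy=3,interpolation=2))"
```

```text
(no output)
```

View pics/c7.png

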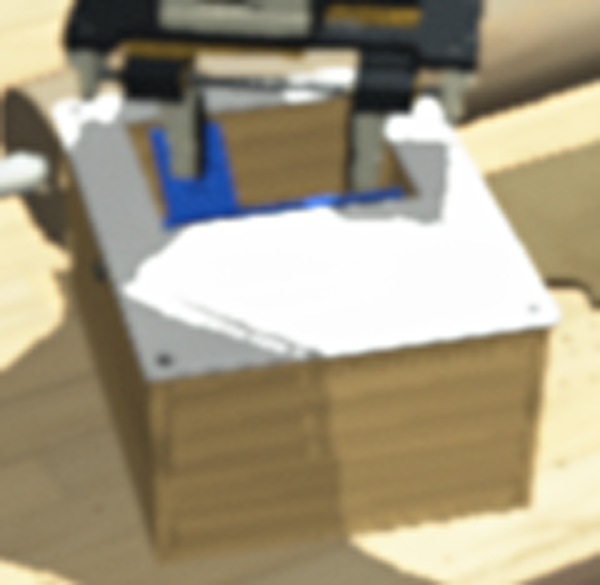

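View pics/w7c.png

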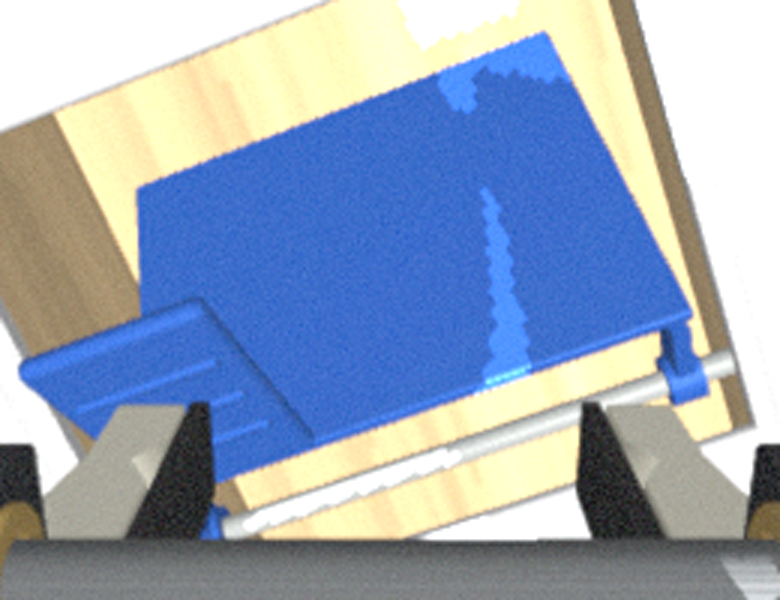

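```bash
python3 -m crank '[{"linear":[-0.06,0.02,0],"rot":[0,0,-1],"hand":0.8},{"linear":[-0.05,0.03,0],"rot":[0,0,-1],"hand":0.8},{"linear":[-0.05,0.03,0],"rot":[0,0,-1],"hand":0.8},{"linear":[-0.06,0.03,0],"rot":[0,0,-1],"hand":0.8}]'; python3 -c "
from m import *
o,R=st()
s=snap('wrist','w8.png')"
```

```text
clock: 10.65
tool_pos: [0.5593, 0.0713, 0.1483]
orientation: [-55.0, 89.9, 67.4]
force: [0.1, 2.0, 1.7]
opening: 0.07
t 10.65 tcp [0.5593 0.0713 0.1483] bin mm [15.7  7.9] toolx [ 0.001  0.001 -1.   ] jaw yaw vs +y 122.37 mod180 rel bin -41.63 F [0.1 2.  1.7] open 0.07 j6 5.3
```

View pics/w8.png

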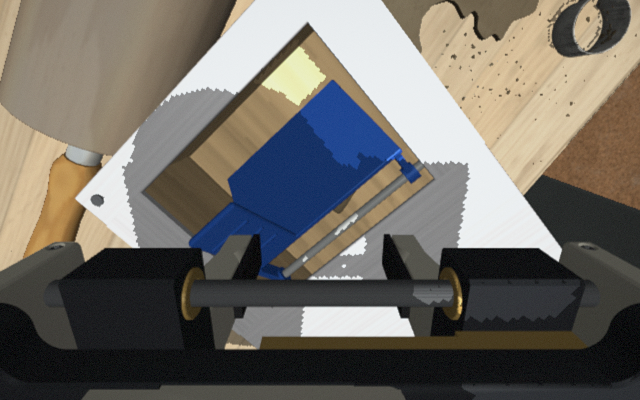

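```bash
python3 -c "
from m import *
o,R=st();s=wristw(load('w8'),o,R);P=pts(s)
for v in range(196,214,3):
  print([(u,s['image'][v,u].tolist(),(w2b(P[v,u,:2])*1000).round(0).tolist(),round(P[v,u,2]*1000)) for u in range(334,358,4)])
cv2.imwrite('pics/w8c.png',cv2.resize(cv2.convertScaleAbs(s['image'][130:280,260:450,::-1],alpha=1.6,beta=20),None,fx=4,fy=4,interpolation=2))"
```

```text
t 10.70 tcp [0.559  0.0714 0.1484] bin mm [15.4  8. ] toolx [ 0.001  0.002 -1.   ] jaw yaw vs +y 122.13 mod180 rel bin -41.87 F [-0.4  0.2  1.1] open 0.0698 j6 5.0
[(334, [21, 50, 101], [28.0, -15.0], 125), (338, [20, 48, 100], [27.0, -17.0], 127), (342, [25, 57, 114], [26.0, -19.0], 130), (346, [23, 50, 106], [24.0, -21.0], 129), (350, [79, 69, 54], [-11.0, -7.0], 23), (354, [168, 142, 104], [-17.0, -8.0], 12)]
[(334, [25, 51, 102], [27.0, -14.0], 128), (338, [28, 55, 110], [26.0, -16.0], 129), (342, [30, 55, 108], [24.0, -18.0], 129), (346, [74, 67, 58], [-10.0, -2.0], 25), (350, [114, 97, 74], [-13.0, -5.0], 24), (354, [164, 139, 101], [-20.0, -6.0], 12)]
[(334, [25, 52, 105], [26.0, -13.0], 129), (338, [22, 54, 108], [25.0, -15.0], 129), (342, [70, 66, 63], [-10.0, 3.0], 25), (346, [79, 71, 52], [-13.0, 0.0], 24), (350, [149, 127, 93], [-19.0, -1.0], 13), (354, [151, 128, 93], [-22.0, -4.0], 13)]
[(334, [31, 58, 115], [25.0, -12.0], 129), (338, [70, 69, 71], [23.0, -13.0], 128), (342, [88, 77, 58], [-12.0, 5.0], 27), (346, [107, 92, 67], [-15.0, 2.0], 23), (350, [148, 127, 93], [-22.0, 2.0], 12), (354, [147, 125, 91], [-25.0, -1.0], 11)]
[(334, [46, 54, 82], [23.0, -10.0], 128), (338, [87, 76, 57], [-12.0, 10.0], 26), (342, [77, 67, 52], [-14.0, 7.0], 26), (346, [158, 134, 99], [-22.0, 7.0], 12), (350, [150, 129, 96], [-24.0, 3.0], 12), (354, [147, 125, 93], [-27.0, 0.0], 12)]
[(334, [111, 95, 69], [-12.0, 15.0], 25), (338, [82, 71, 55], [-14.0, 12.0], 26), (342, [117, 99, 73], [-21.0, 12.0], 12), (346, [152, 129, 97], [-24.0, 9.0], 11), (350, [154, 130, 95], [-27.0, 6.0], 13), (354, [126, 108, 81], [-30.0, 3.0], 11)]
```

View pics/w8c.png

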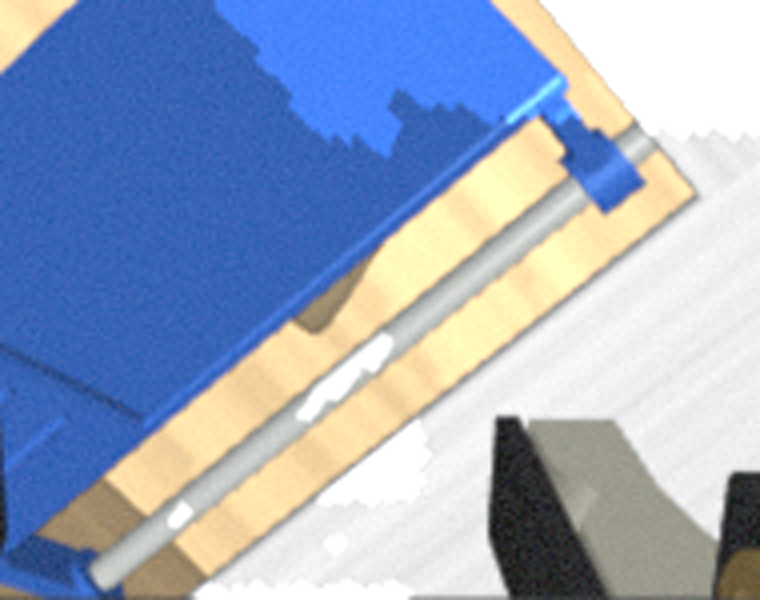

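The twist lies on the bin floor under the flap, with its top at z ≈ 25 mm. Next I back off and let the flap swing shut.

```bash
python3 -m crank '[{"linear":[-0.15,0.04,0],"rot":[0,0,0],"hand":0.8},{"linear":[-0.16,0.045,0],"rot":[0,0,0],"hand":0.8},{"linear":[-0.16,0.045,0],"rot":[0,0,0],"hand":0.8},{"linear":[-0.16,0.045,0],"rot":[0,0,0],"hand":0.8},{"linear":[-0.16,0.045,0],"rot":[0,0,0],"hand":0.8},{"linear":[-0.16,0.045,0],"rot":[0,0,0],"hand":0.8},{"linear":[-0.16,0.045,0],"rot":[0,0,0],"hand":0.8},{"linear":[-0.16,0.045,0],"rot":[0,0,0],"hand":0.8},{"linear":[-0.1,0.03,0],"rot":[0,0,0],"hand":0.8},{"linear":[-0.1,0.02,0.5],"rot":[0,0,0],"hand":0.8},{"linear":[-0.3,0,0.8],"rot":[0,0,0],"hand":0.8},{"linear":[-0.3,0,0.8],"rot":[0,0,0],"hand":0.8},{"linear":[0,0,0],"rot":[0,0,0],"hand":0.8},{"linear":[0,0,0],"rot":[0,0,0],"hand":0.8}]'; python3 -c "
from m import *
o,R=st()
s=snap('scene','s9.png');s2=snap('wrist','w9.png');snap('top','t9.png')
P=pts(s);q=P[165:190,310:362].reshape(-1,3);b=w2b(q[:,:2])*1000
k=(b[:,0]>10)&(b[:,0]<100)&(abs(b[:,1])<60);A=np.c_[b[k],np.ones(k.sum())];print('flap fit',np.linalg.lstsq(A,q[k,2]*1000,rcond=None)[0],k.sum())
k=(q[:,2]>.16)&(q[:,2]<.2);print('tab x',np.median(b[k],0),np.percentile(q[k,2],98))"
```

```text
clock: 12.45
tool_pos: [0.4265, 0.097, 0.2778]
orientation: [-75.0, 89.9, 47.2]
force: [-0.2, 0.6, -0.2]
opening: 0.0704
t 12.45 tcp [0.4265 0.097  0.2778] bin mm [-119.    -3.9] toolx [ 0.001  0.001 -1.   ] jaw yaw vs +y 122.27 mod180 rel bin -41.73 F [-0.2  0.6 -0.2] open 0.0704 j6 -6.5
flap fit [1.27156660e-03 3.71520250e-03 1.39704927e+02] 686
tab x [ 2.44939305 41.6045987 ] 0.19338142116710183
```

View pics/s9.png

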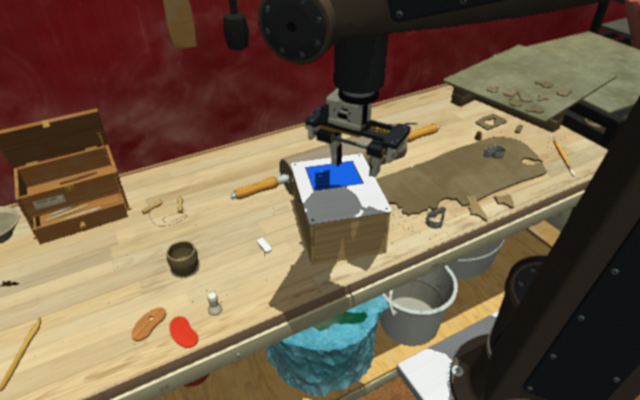

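View pics/w9.png

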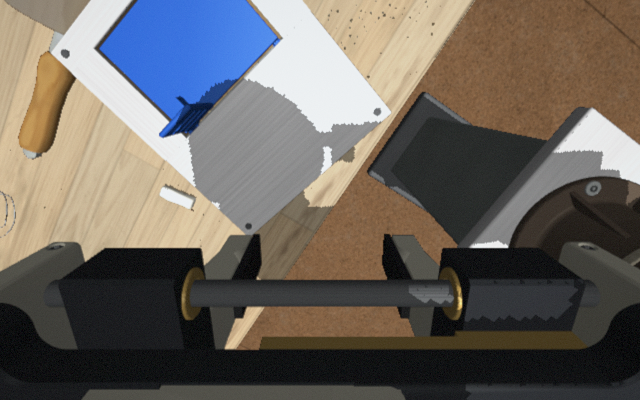

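The flap is flat at 139.7 mm, and the tab is upright at x ≈ 2.4 mm with its top at 193 mm. The deck is empty, the stamp (214,303), cutter (435,217) and pot (182,258) are where they started, and nothing is touching the robot.

```bash
python3 -c "
from plant import ticket
print(ticket.close_job())"
```

```text
the job is handed in; nothing more can be done
None
```

The clay twist is in the bin, the flap has swung fully shut again, and I have handed the job in. It took about 12.5 s on the robot's clock.

- **What I did:** I first slid the twist about 9 mm to the left on the deck, so that its right end was clear of the side of the slot. With the gripper turned about 40°, one finger pushed the tab while the other, about 60 mm behind it, pushed the twist. By calculation from the tab travel, the flap was about 0.8 rad open as the twist reached the edge. It was about 1 rad open or more when the twist went over.
- **Where the twist ended up:** it dropped through the gap between the flap and the deck edge. Before letting the flap shut, the wrist camera showed it on the bin floor, with its top at about 25 mm against a floor at 11 to 12 mm.
- **Last checks:** the flap lies flat at 139.7 mm, with its tab back at x ≈ 2.4 mm and its top at 193 mm. The deck is empty. By eye, the stamp, cutter, pinch pot and white look-alike had not moved. The arm was clear, and the forces I read were at most about 4 N.
- **Off plan:** the twist turned about 7° while I pushed it, so I corrected the contact point twice. No checks failed or disagreed.

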